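# Third hand for a drawer repair: fit the loose back and keep it pressed home

### The job

The back has come off this small kitchen drawer. Grip the loose back panel by the middle of its top edge, push it fully home on to the dowels at the drawer's open end so that no gap is left at either side, and keep pressing it there with a steady push of about 12 N (not under 6, not over 20) for at least three seconds, for someone to drive the screws at both ends. Finish while still gripping and pressing it; do not let go, and leave the other things on the worktop where they are.

Things in the scene. Friction and masses are not known exactly. Their poses are not given: they have to be found in the camera images.
- back_panel: the loose drawer back: bare plywood board standing on its long edge, 240 mm long (its y), 80 high (z), 18 thick (x), 0.17 to 0.34 kg. Origin: centre of its underside. The inner face (+x, away from the robot, yaw within 0.35 of world +x) has four dowel holes, 7.5 mm wide, 14.5 deep, 1.5 mm chamfers, at y = +-111 mm, 20 and 60 mm up; the outer face shows a screw hole at each end
- drawer: the drawer, held fast to the worktop: two plywood sides 18 mm thick, 80 high, 180 long, 240 over their outsides, white front with a black knob at the far end, no bottom; its open rear end faces the robot. Origin: on the worktop, middle of the open end, in the plane of the sides' end faces; x points into the drawer (yaw within 0.25 of world +x), y to its left. Push along its +x
- panel_left_end (a point): point on the panel's inner face, 40 mm up, midway between the two left (+y, 111 mm from the middle) dowel holes
- panel_right_end (a point): the same between the two right (-y) dowel holes
- drawer_left_end (a point): point on the end face of the drawer's left (+y) side, 111 mm from the middle, 40 mm up, midway between two 6 mm dowels with tapered tips that stand 11.7 mm out of it, 20 and 60 mm up. The panel's left point meets it when home: the panel then stands on the worktop in front of the end faces, same yaw as the drawer, its origin at x = -9 mm, y = 0 in the drawer's frame
- drawer_right_end (a point): the same on the drawer's right (-y) side. The dowels slip into the holes almost without force; then wood meets wood and does not yield
- mug_a: white mug with dark dots, 82 mm wide, 91 mm high, standing to the left; leave it alone. Origin: centre of its underside
- honey_jar: jar with a red lid, 65 mm wide, 100 mm high, standing to the right; leave it alone. Origin: centre of its underside
- clamp_bar (a point): middle of the steel bar of a one-handed clamp that lies across the drawer, 155 mm beyond the open end, 118 mm up (top at 140 mm); it reaches 150 mm to the left and 180 mm to the right of the drawer's middle. Fixed; keep clear of it, also when carrying the panel across
- salt_shaker: glass salt shaker with a metal top, 44 mm wide, 90 mm high, standing to the left in front of the mug; leave it alone. Origin: centre of its underside

How it is judged:
By the outcome, as a careful person would: the job done as asked, in the order asked, and still so for the second after the job is handed in, while the arm keeps its last pose, push and grip.
It also fails if it takes over 51 s, if anything falls off the work surface, if the arm or the gripper's body presses on something with over 40 N, if the wrist force passes 120 N, or if a joint passes its speed limit or range.

### The arm

A 6-joint arm with a two-finger parallel gripper is mounted at the origin on a cart in front of the work surface, level with it; the furniture and walls round the work are solid. World frame = base frame: x ahead of the robot, y to its left, z up, the work surface at z = 0. Lengths are in m, angles in rad, forces in N, time in s.
With the tool pointing down it reaches from about 0.325 to 0.875 m from the base axis. Payload 4.4 kg.
Tool frame: the origin (TCP) lies midway between the tips of the shut fingers; the grasp point (between the pads) lies 19 mm behind it; z points along the fingers, y is the line along which they close (so a half turn about z gives the same grasp; the last joint's range is limited). The gripper opens to 85 mm and grips with 20 to 120 N. Pads are 22 mm wide; open, the fingers measure 114 mm over their backs; the gripper's body (76 mm by 85 mm) begins 54 mm behind the grasp point. The pads swing forward as they close: fully open they stand 13 mm farther back than shut.
Start: joints at [-1.331, 0.207, 1.542, -0, 1.393, -0.15], TCP at [0.219, -0.532, 0.231] pointing down, gripper open.
Joint ranges: [-2.73, 2.73], [-0.86, 2.22], [0.23, 2.46], [-1.11, 4.25], [0.08, 2.63], [-2.82, 2.82]. Speed limits (rad/s): [2.79, 2.79, 3.14, 3.14, 3.14, 3.14].

### API

Orientations are given as a unit quaternion [w, x, y, z].
In Python, from workcell import r gives the robot as it stands. The module is installed in compiled form; this text tells all that it offers.
- The arm moves only by the shell command python3 -m crank 'ROWS' [OPENING] [FORCE]. ROWS is JSON, a list of rows, each an object with "offset": the shift along the tool's x, y, z in mm, a list of three; "roll": the turn about the tool's z in degrees. A call has 1 to 8 rows; each row is the pose to reach, as a shift and turn from the pose commanded when the call began, along the tool's axes at that moment; what a row does not reach only later rows make up. A row lasts 1/10 s, in which the tool goes at most 50 mm and 8.59 degrees, less where a joint would pass 70% of its speed; a pose out of reach is approached as far as the arm can. A call with a gripper value outside its range is refused whole. OPENING is the opening, from 0 (shut) to 1 (fully open), set as the call begins (- or left out, the last holds). The fingers move at their own pace and stop on an object; FORCE is the grip in N (left out, the last holds). Time passes only in rows, so rows that repeat a pose let the fingers close. It gives the time, the measured TCP pose, the force, the opening and the grip force at its end, in the units of the state.
- r.get_state(): the state, without advancing time (a new reading comes with each control period).
- r.capture(name): name is "scene" or "top" or "wrist"; returns the picture (480x640x3 uint8, red, green, blue); there is no depth.
- r.camera_params(name): a dict with "fx", "fy", "cx", "cy" (pixels), "position" and "attitude" of the camera in the world. Camera axes: x right, y down, z forward; pixel columns grow to the right and rows downward; lengths in m; the calibration is good to about 2 mm. The wrist camera is an equidistant fisheye: a pixel r from the principal point sees the ray r / f radians off the axis. A picture is of the moment at which its call begins: read the wrist's pose just before it. camera_params takes no time and is no camera call; for the wrist camera it gives the pose at the moment of the call.
- r.finish_job(): hands the job in; it is judged then, once.
The state is a dict: "t": time; "q": joint angles; "joint_vel": joint speeds; "tau": joint torques, N m; "ee_pos": TCP position; "tcp_rot": TCP orientation; "ft_force": force on the tool from outside, world axes, zero at the start; "wrist_torque": the same for the moment, N m; "gripper_width": opening from 0.0 (shut) to 1.0 (fully open); "grip_force": force on a finger pad.
Only numpy, scipy, OpenCV 4.12 (cv2) and the standard library are available. Lean on these libraries where they do the work, as an engineer would, in place of code of your own. Each camera call takes 0.05 s, during which the arm holds its last target. There are 200 camera calls.

## Working session

There is one attempt and no reset: what is moved stays moved. The work goes in short steps, Python scripts to look and compute and a shell command to move; the robot and the scene stay as the last step left them, time stands still between calls to the robot, and variables do not carry over. Pictures are saved under pics/ and viewed, at most 12 in all, crops included, and the job is handed in when it is done.

```bash
mkdir -p pics
python3 - <<'E'
from workcell import r
import cv2
s=r.get_state();print(s)
for n in("scene","top"):
    p=r.camera_params(n);print(n,p)
    cv2.imwrite(f"pics/{n}0.png",r.capture(n)[:,:,::-1])
E
```

```text
{'t': 0.0, 'q': array([-1.33049684e+00,  2.07452872e-01,  1.54301452e+00,  1.13519188e-05,
        1.39350970e+00, -1.50433334e-01]), 'joint_vel': array([-0.00077691, -0.00047626, -0.00071311,  0.0012336 ,  0.00059215,
        0.00023226]), 'tau': array([-7.98133442e-04, -3.83035040e+01, -2.91595155e+01, -3.34489478e-04,
        1.05745741e-02, -1.58620782e-05]), 'ee_pos': array([ 0.21883637, -0.5308756 ,  0.23007839]), 'tcp_rot': array([-1.19126902e-03,  9.80976104e-01,  1.94124862e-01, -4.79719952e-05]), 'ft_force': array([-0.24773086, -0.28864205,  0.15599435]), 'wrist_torque': array([ 0.01184962, -0.04657731,  0.03549135]), 'grip_force': 0.0, 'gripper_width': 1.0008614706652361}
scene {'fx': 529.4626176765354, 'fy': 529.4626176765354, 'cx': 320.54307628047957, 'cy': 238.7704884873192, 'position': array([-0.74034338,  0.69783024,  0.77371147]), 'attitude': array([ 0.28121321, -0.41914942,  0.72653231, -0.46624423])}
top {'fx': 484.595751318203, 'fy': 484.595751318203, 'cx': 321.01411079797344, 'cy': 234.64815498249487, 'position': array([4.74490747e-01, 9.33594328e-04, 1.34822988e+00]), 'attitude': array([-0.01466306,  0.71066235, -0.70286339,  0.02696444])}
```

View pics/top0.png

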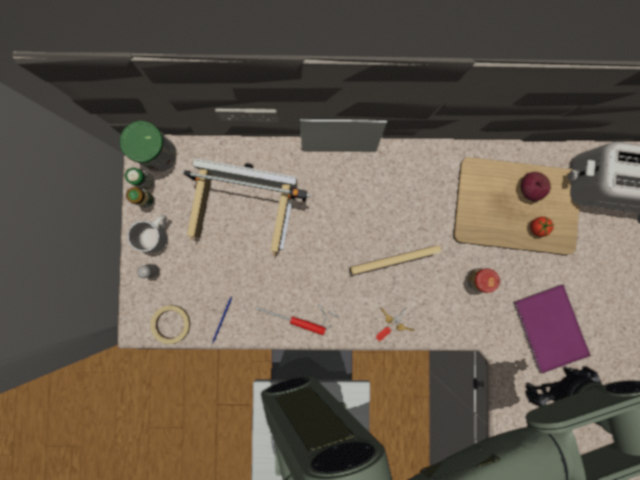

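View pics/scene0.png

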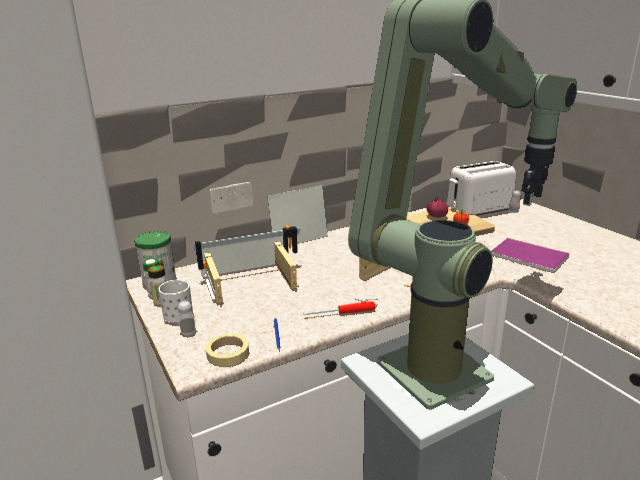

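The top view shows the panel at about (352,269)–(440,251) and the drawer's open ends near (194,236) and (277,251). I'll enlarge both.

Run:
```python
import cv2,numpy as np
im=cv2.imread("pics/top0.png")
a=cv2.resize(im[150:270,175:315],None,fx=5,fy=5,interpolation=cv2.INTER_CUBIC)
b=cv2.resize(im[235:285,340:450],None,fx=7,fy=7,interpolation=cv2.INTER_CUBIC)
cv2.imwrite("pics/a.png",a);cv2.imwrite("pics/b.png",b)
```

```text
(no output)
```

View pics/a.png

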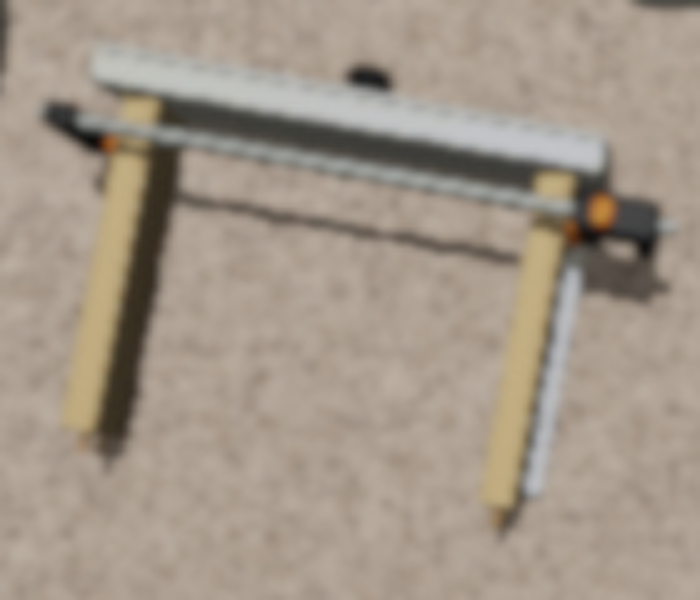

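View pics/b.png

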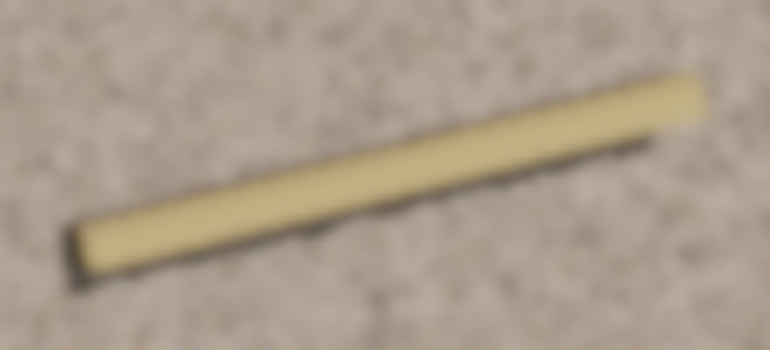

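Crop a: the end corners of the sides' tops are left (62,427),(97,432) and right (481,501),(516,507). The dowel tips show just below them. Crop b: the panel's top corners are (78,229),(92,276),(698,75),(707,118).

```bash
cat > h.py <<'E'
import numpy as np
from scipy.spatial.transform import Rotation as R
from workcell import r
def rot(q): return R.from_quat(np.roll(q,-1))
def ray2pt(n,uv,z):
    p=r.camera_params(n); d=rot(p["attitude"]).apply([(uv[0]-p["cx"])/p["fx"],(uv[1]-p["cy"])/p["fy"],1])
    return p["position"]+d*(z-p["position"][2])/d[2]
def tcp():
    s=r.get_state(); return s["ee_pos"],rot(s["tcp_rot"])
def rel(target,yawdir=None):
    "shift in tool axes (mm) and roll (deg) so tool y (either sign) lies along yawdir angle"
    p,q=tcp(); print("offset",np.round(q.inv().apply(np.array(target)-p)*1000,1))
    if yawdir is not None:
        v=q.inv().apply([np.cos(yawdir),np.sin(yawdir),0]); a=np.degrees(np.arctan2(-v[0],v[1]))
        print("roll",round(a,2),"or",round(a-180*np.sign(a),2), "q6",r.get_state()["q"][5])
E
python3 - <<'E'
from h import *
f=lambda c,s,o:((c[0]+.5)/s-.5+o[0],(c[1]+.5)/s-.5+o[1])
D=[ray2pt("top",f(c,5,(175,150)),.08)[:2] for c in[(62,427),(97,432),(481,501),(516,507)]]
P=[ray2pt("top",f(c,7,(340,235)),.08)[:2] for c in[(78,229),(92,276),(698,75),(707,118)]]
print(np.round(D,4),np.round(P,4))
d=D[0]-D[3];print("drawer len",np.linalg.norm(d),"yaw",np.arctan2(-d[0],d[1]),"mid",(sum(D)/4))
d=P[0]+P[1]-P[2]-P[3];print("panel len",np.linalg.norm(d)/2,"yaw",np.arctan2(-d[0],d[1]),"mid",sum(P)/4, "thick",np.linalg.norm(P[0]-P[1]),np.linalg.norm(P[2]-P[3]))
y=np.arctan2(-d[0],d[1]);m=sum(P)/4
rel([m[0],m[1],.16],y)
E
```

```text
[[0.5444 0.3289]
 [0.542  0.3107]
 [0.5082 0.11  ]
 [0.5053 0.0917]] [[ 0.4648 -0.0993]
 [ 0.4474 -0.1047]
 [ 0.5249 -0.3321]
 [ 0.5088 -0.3355]]
drawer len 0.24042093901521405 yaw -0.16351812682113834 mid [0.52498074 0.21034023]
panel len 0.2396565309678417 yaw 0.25656112003331877 mid [ 0.48648459 -0.21788723] thick 0.018250482746001606 0.01645610989856745
offset [ 366.7 -187.4   70.7]
roll -82.31 or 97.69 q6 -0.1504977845984777
```

```bash
python3 -m crank '[{"offset":[367,-187,71],"roll":-82},{"offset":[367,-187,71],"roll":-82},{"offset":[367,-187,71],"roll":-82},{"offset":[367,-187,71],"roll":-82},{"offset":[367,-187,71],"roll":-82},{"offset":[367,-187,71],"roll":-82},{"offset":[367,-187,71],"roll":-82},{"offset":[367,-187,71],"roll":-82}]' 1 40
python3 - <<'E'
from h import *
rel([.4865,-.2179,.16],.2566)
E
```

```text
t: 0.9
ee_pos: [0.4763, -0.2305, 0.1627]
tcp_rot: [-0.0, 0.698, 0.716, -0.0]
ft_force: [-0.4, -0.9, 0.3]
gripper_width: 1.001
grip_force: 0.0
offset [12.3 10.5  2.7]
roll -13.21 or 166.79 q6 -0.6403257379697306
```

```bash
python3 -m crank '[{"offset":[12.3,10.5,2.7],"roll":-7},{"offset":[12.3,10.5,2.7],"roll":-13.2},{"offset":[12.3,10.5,2.7],"roll":-13.2},{"offset":[12.3,10.5,2.7],"roll":-13.2},{"offset":[12.3,10.5,2.7],"roll":-13.2}]'
python3 - <<'E'
from h import *
import cv2
rel([.4865,-.2179,.16],.2566)
p=r.camera_params("wrist");print(p, r.get_state()["q"])
cv2.imwrite("pics/w1.png",r.capture("wrist")[:,:,::-1])
# predicted panel corners (top) in image
Rm=rot(p["attitude"])
for a,b in[(9,120),(-9,120),(9,-120),(-9,-120),(0,0)]:
    c,s=np.cos(.2566),np.sin(.2566)
    w=np.array([.4865+(a*c-b*s)/1e3,-.2179+(a*s+b*c)/1e3,.08])
    v=Rm.inv().apply(w-p["position"]);th=np.arctan2(np.hypot(v[0],v[1]),v[2]);v=v[:2]/np.hypot(v[0],v[1])*th
    print((a,b),np.round([p["cx"]+p["fx"]*v[0],p["cy"]+p["fy"]*v[1]],1))
E
```

```text
t: 1.4
ee_pos: [0.4855, -0.2203, 0.1606]
tcp_rot: [-0.0, 0.614, 0.789, -0.0]
ft_force: [0.9, -0.4, -1.0]
gripper_width: 1.0
grip_force: 0.0
offset [2.1 1.6 0.6]
roll -0.5 or 179.5 q6 -0.8362502082221489
{'fx': 371.64829954431775, 'fy': 371.64829954431775, 'cx': 319.7475832286617, 'cy': 241.92944514827656, 'position': array([ 0.46918521, -0.15533574,  0.30300173]), 'attitude': array([0.13457254, 0.98317673, 0.12237792, 0.01665516])} [-5.88417884e-01  1.88523798e-01  1.71713652e+00 -5.04969107e-05
  1.23612141e+00 -8.36250208e-01]
(9, 120) [335.7  50.8]
(-9, 120) [305.2  51. ]
(9, -120) [335.  397.9]
(-9, -120) [311.2 398.2]
(0, 0) [322.1 246.1]
```

View pics/w1.png

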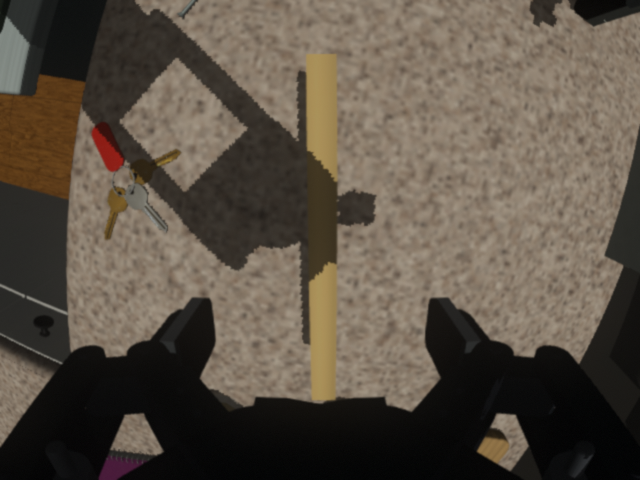

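The wrist view matches the prediction within about 3 px: panel corners are (306,54),(336,54),(312,400),(336,401). The grasp is good once centred.

```bash
python3 - <<'E'
from h import *
rel([.4867,-.219,.04],.2566)
E
python3 -m crank '[{"offset":[0.5,1.5,45],"roll":-0.4},{"offset":[0.5,1.5,80],"roll":-0.4},{"offset":[0.5,1.5,80],"roll":-0.4},{"offset":[0.5,1.5,80],"roll":-0.4}]'
python3 - <<'E'
from h import *
rel([.4867,-.219,.04],.2566)
E
```

```text
offset [  1.1   1.5 120.7]
roll -0.49 or 179.51 q6 -0.8366089727802616
t: 1.85
ee_pos: [0.4867, -0.2193, 0.0806]
tcp_rot: [-0.001, 0.611, 0.792, -0.0]
ft_force: [0.0, 0.4, 0.1]
gripper_width: 1.001
grip_force: 0.0
offset [ 0.2  0.1 40.6]
roll -0.03 or 179.97 q6 -0.841536590075701
```

```bash
python3 -m crank '[{"offset":[0.2,0.1,25],"roll":0},{"offset":[0.2,0.1,40],"roll":0},{"offset":[0.2,0.1,40],"roll":0},{"offset":[0.2,0.1,40],"roll":0}]'
python3 -m crank '[{"offset":[0,0,0],"roll":0},{"offset":[0,0,0],"roll":0},{"offset":[0,0,0],"roll":0},{"offset":[0,0,0],"roll":0},{"offset":[0,0,0],"roll":0},{"offset":[0,0,0],"roll":0},{"offset":[0,0,0],"roll":0},{"offset":[0,0,0],"roll":0}]' 0 70
```

```text
t: 2.25
ee_pos: [0.4887, -0.2199, 0.0428]
tcp_rot: [0.002, 0.611, 0.792, 0.0]
ft_force: [0.0, -0.2, 1.1]
gripper_width: 0.997
grip_force: 0.0
t: 3.05
ee_pos: [0.4875, -0.219, 0.041]
tcp_rot: [0.0, 0.61, 0.792, 0.0]
ft_force: [-0.8, -0.8, 4.2]
gripper_width: 0.203
grip_force: 68.8
```

Run:
```python
from h import *
rel([.4875,-.219,.09]);rel([.415,-.12,.09],.2566);rel([.42,.225,.09],-.1635)
```

```text
offset [ -0.   0. -49.]
offset [114.2 -44.9 -49.1]
roll 0.05 or -179.95 q6 -0.8415849088717098
offset [446.5  47.8 -49.2]
roll 24.12 or -155.88 q6 -0.8415849088717098
```

```bash
python3 -m crank '[{"offset":[0,0,-15],"roll":0},{"offset":[0,0,-35],"roll":0},{"offset":[15,-8,-49],"roll":0},{"offset":[35,-18,-49],"roll":0},{"offset":[60,-28,-49],"roll":2},{"offset":[85,-38,-49],"roll":4},{"offset":[115,-45,-49],"roll":7}]'
python3 - <<'E'
from h import *
rel([.42,.225,.09],-.1635)
E
```

```text
t: 3.75
ee_pos: [0.4129, -0.1182, 0.0888]
tcp_rot: [-0.001, 0.659, 0.752, -0.0]
ft_force: [0.4, 0.3, -2.0]
gripper_width: 0.203
grip_force: 68.4
offset [339.3  52.2  -1. ]
roll 16.94 or -163.06 q6 -0.6129845027823697
```

```bash
python3 -m crank '[{"offset":[40,6,0],"roll":2},{"offset":[85,13,0],"roll":4},{"offset":[130,20,0],"roll":6},{"offset":[175,27,0],"roll":8},{"offset":[220,34,0],"roll":11},{"offset":[265,41,0],"roll":13},{"offset":[305,47,0],"roll":15},{"offset":[339,52,0],"roll":17}]'
python3 -m crank '[{"offset":[0,0,0],"roll":0},{"offset":[0,0,0],"roll":0},{"offset":[0,0,0],"roll":0}]'
python3 - <<'E'
from h import *
import cv2
rel([.42,.225,.09],-.1635)
p=r.camera_params("wrist");print(p, r.get_state())
cv2.imwrite("pics/w2.png",r.capture("wrist")[:,:,::-1])
cv2.imwrite("pics/t2.png",r.capture("top")[:,:,::-1])
E
```

```text
t: 4.55
ee_pos: [0.4191, 0.2259, 0.0888]
tcp_rot: [-0.0, 0.762, 0.648, -0.001]
ft_force: [0.9, -0.1, -2.0]
gripper_width: 0.203
grip_force: 68.6
t: 4.85
ee_pos: [0.4195, 0.2229, 0.0889]
tcp_rot: [-0.0, 0.762, 0.648, -0.001]
ft_force: [0.3, 0.3, -1.5]
gripper_width: 0.199
grip_force: 68.6
offset [ 2.1  0.1 -1.1]
roll 0.1 or -179.9 q6 0.4682578930771976
{'fx': 371.64829954431775, 'fy': 371.64829954431775, 'cx': 319.7475832286617, 'cy': 241.92944514827656, 'position': array([0.43098111, 0.28924515, 0.23121884]), 'attitude': array([ 0.13572061,  0.98743467, -0.08010555, -0.01165309])} {'t': 4.85, 'q': array([ 3.06241283e-01,  1.71792062e-01,  1.90921981e+00, -4.93046864e-04,
        1.06249517e+00,  4.68257893e-01]), 'joint_vel': array([-0.01718929, -0.00581231, -0.00111062,  0.00348721, -0.00071719,
        0.00345733]), 'tau': array([ 5.18700834e-01, -3.23801029e+01, -2.48597217e+01,  3.31803085e-02,
       -6.39830483e-03, -3.53654257e-03]), 'ee_pos': array([0.41950885, 0.22290724, 0.08890032]), 'tcp_rot': array([-1.72710592e-04,  7.61928600e-01,  6.47660286e-01, -9.65773606e-04]), 'ft_force': array([ 0.29460996,  0.28335821, -1.4931081 ]), 'wrist_torque': array([-0.03345874,  0.02328534,  0.02547305]), 'grip_force': 68.60049574635923, 'gripper_width': 0.1988358919119034}
```

View pics/w2.png

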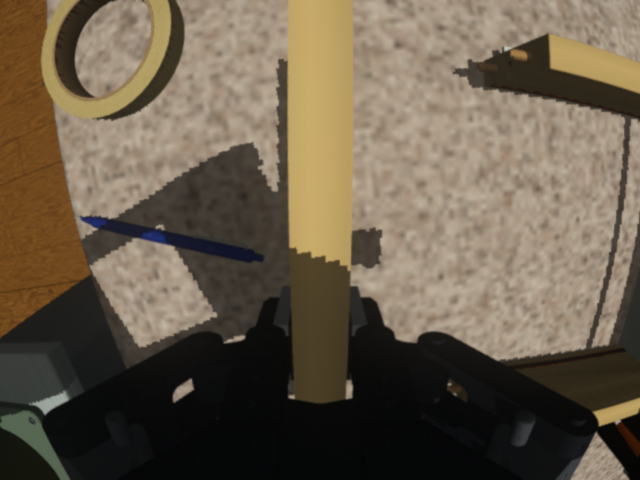

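The wrist view shows the drawer's left side end: top corners about (549,35) and (530,67), upper dowel at (500–527,55). The right side's corner is near (597,425). Next I compare panel and drawer in the same top-camera picture.

Run:
```python
import cv2
im=cv2.imread("pics/t2.png")
cv2.imwrite("pics/c.png",cv2.resize(im[215:310,180:310],None,fx=6,fy=6,interpolation=cv2.INTER_CUBIC))
```

```text
(no output)
```

View pics/c.png

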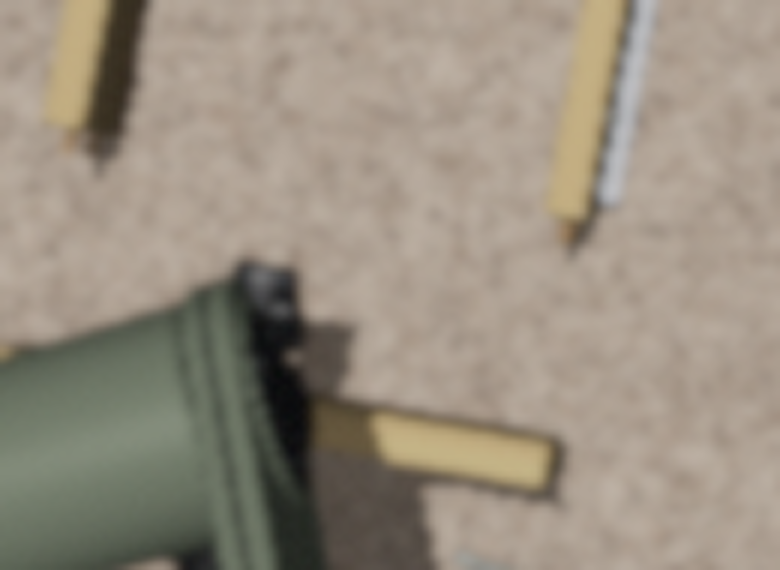

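Crop c shows the panel's right-end corners at (557,435) and (548,488), the drawer's right end at (550,215),(588,220) and its left end at (46,122),(85,128).

Run:
```python
from h import *
f=lambda c,s,o:((c[0]+.5)/s-.5+o[0],(c[1]+.5)/s-.5+o[1])
T=lambda c,z:ray2pt("top",f(c,6,(180,215)),z)[:2]
D=[T(c,.08) for c in[(46,122),(85,128),(550,215),(588,220)]]
d=D[0]-D[3];print("drawer",np.round(D,4),np.linalg.norm(d),np.arctan2(-d[0],d[1]),sum(D)/4)
P=[T(c,.128) for c in[(557,435),(548,488)]]
e=sum(P)/2;t,q=tcp();v=q.as_matrix()[:,1];print("tooly",np.arctan2(v[1],v[0]))
y=np.arctan2(v[1],v[0]);ly=np.array([-np.sin(y),np.cos(y)])
print("panel end",e,"panel mid",e+.12*ly,"tcp",t,"diff in tool frame",[(e+.12*ly-t[:2])@v[:2],(e+.12*ly-t[:2])@ly])
p=r.camera_params("wrist");Rm=rot(p["attitude"])
def W(u,z):
    a=np.array([u[0]-p["cx"],u[1]-p["cy"]]);n=np.hypot(*a);th=n/p["fx"]
    d=Rm.apply([*(a/n*np.sin(th)),np.cos(th)]);return (p["position"]+d*(z-p["position"][2])/d[2])[:2]
for u in[(549,35),(530,67),(597,425)]:print("wrist",u,W(u,.08))
print("panel edges via wrist",[ (W(u,.128)-t[:2])@v[:2] for u in[(289,200),(353,200)]])
```

```text
drawer [[0.5446 0.3283]
 [0.5422 0.3113]
 [0.5066 0.1088]
 [0.5046 0.0923]] 0.2393849693825572 -0.1679779801223665 [0.52452543 0.21018184]
tooly -0.1631429901326727
panel end [0.40269877 0.10200346] panel mid [0.4221892  0.22041006] tcp [0.41998238 0.22262973 0.0892385 ] diff in tool frame [np.float64(0.0025380332480655268), np.float64(-0.001831759783399403)]
wrist (549, 35) [0.54537496 0.32801136]
wrist (530, 67) [0.53070533 0.31212534]
wrist (597, 425) [0.60134803 0.07748762]
panel edges via wrist [np.float64(-0.008221917886861385), np.float64(0.009852808916712622)]
```

Panel to drawer: about 94 mm forward to contact, 7 mm left, yaw about -0.2°. Now I advance to roughly 24 mm short and lower.

```bash
python3 -m crank '[{"offset":[3,25,0],"roll":0},{"offset":[7,50,0],"roll":0.2},{"offset":[7,70,10],"roll":0.2},{"offset":[7,70,25],"roll":0.2},{"offset":[7,70,37],"roll":0.2},{"offset":[7,70,43],"roll":0.2},{"offset":[7,70,43],"roll":0.2},{"offset":[7,70,43],"roll":0.2}]'
python3 - <<'E'
from h import *
import cv2
p=r.camera_params("wrist");t,q=tcp();print(t,p)
cv2.imwrite("pics/w3.png",r.capture("wrist")[:,:,::-1])
cv2.imwrite("pics/t3.png",r.capture("top")[:,:,::-1])
im=cv2.imread("pics/t3.png")
cv2.imwrite("pics/d.png",cv2.resize(im[200:300,180:310],None,fx=6,fy=6,interpolation=cv2.INTER_CUBIC))
E
```

```text
t: 5.75
ee_pos: [0.4902, 0.2194, 0.0467]
tcp_rot: [-0.0, 0.763, 0.646, -0.0]
ft_force: [0.6, 0.3, -1.5]
gripper_width: 0.203
grip_force: 68.9
[0.49022451 0.21943363 0.04672982] {'fx': 371.64829954431775, 'fy': 371.64829954431775, 'cx': 319.7475832286617, 'cy': 241.92944514827656, 'position': array([0.50169556, 0.28557916, 0.18914914]), 'attitude': array([ 0.13516854,  0.98737843, -0.08179217, -0.01110601])}
```

View pics/w3.png

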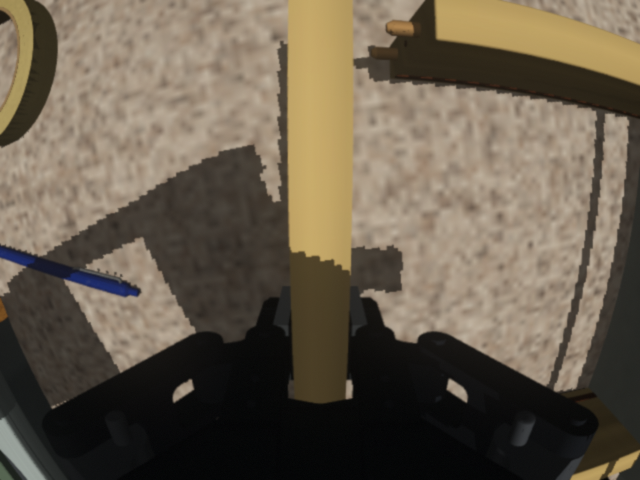

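View pics/d.png

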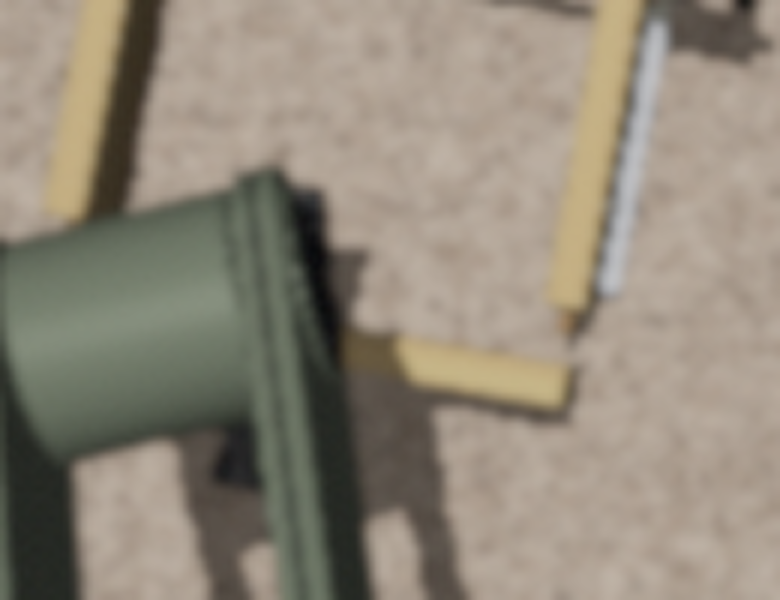

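Crop d shows the panel's right corners at (572,366),(564,409) and the drawer's right end at (549,303),(589,308). The wrist view shows the left dowels at (390–415,28) and (370–398,52), pointing straight at the panel.

Run:
```python
from h import *
f=lambda c,s,o:((c[0]+.5)/s-.5+o[0],(c[1]+.5)/s-.5+o[1])
T=lambda c,z:ray2pt("top",f(c,6,(180,200)),z)[:2]
D=[T(c,.08) for c in[(549,303),(589,308)]];P=[T(c,.0857) for c in[(572,366),(564,409)]]
a=-.166;X=np.array([np.cos(a),np.sin(a)]);Y=np.array([-X[1],X[0]])
o=sum(D)/2
for n,w in zip("di do pi po".split(),D+P):print(n,round((w-o)@X*1e3,1),round((w-o)@Y*1e3,1))
t,q=tcp();v=q.as_matrix()[:,1];print("tooly",np.arctan2(v[1],v[0]))
# wrist: left side outer top corner and dowel
p=r.camera_params("wrist");Rm=rot(p["attitude"])
def W(u,z):
    b=np.array([u[0]-p["cx"],u[1]-p["cy"]]);n=np.hypot(*b);th=n/p["fx"]
    d=Rm.apply([*(b/n*np.sin(th)),np.cos(th)]);return (p["position"]+d*(z-p["position"][2])/d[2])[:2]
for n,u,z in[("outer corner",(435,0),.08),("dowel hi tip",(388,27),.06),("dowel lo tip",(370,51),.02),("panel front",(353,60),.0857),("panel front2",(351,240),.0857)]:
    w=W(u,z)-t[:2];print(n,np.round([w@X*1e3,w@Y*1e3],1))
```

```text
di -0.5 8.8
do 0.5 -8.8
pi -25.6 -6.5
po -44.5 -6.4
tooly -0.16476910014459054
outer corner [ 35.6 113.5]
dowel hi tip [ 24.2 109.1]
dowel lo tip [ 23.1 109.6]
panel front [ 9.5 90.3]
panel front2 [ 9.4 38.7]
```

```bash
python3 -m crank '[{"offset":[-1.2,0,3],"roll":0},{"offset":[-1.2,0,5.5],"roll":0},{"offset":[-1.2,0,5.5],"roll":0},{"offset":[-1.2,0,5.5],"roll":0}]'
python3 -m crank '[{"offset":[0,5,0],"roll":0},{"offset":[0,9,0],"roll":0},{"offset":[0,12,0],"roll":0},{"offset":[0,14,0],"roll":0},{"offset":[0,14,0],"roll":0}]'
```

```text
t: 6.25
ee_pos: [0.4902, 0.2183, 0.0411]
tcp_rot: [-0.0, 0.763, 0.646, -0.0]
ft_force: [-0.4, 0.4, -1.0]
gripper_width: 0.203
grip_force: 68.8
t: 6.75
ee_pos: [0.5046, 0.2159, 0.0411]
tcp_rot: [0.0, 0.763, 0.646, 0.0]
ft_force: [0.3, -0.5, -2.3]
gripper_width: 0.202
grip_force: 68.9
```

```bash
for i in 1; do :; done; python3 -m crank '[{"offset":[0,1.5,0.3],"roll":0},{"offset":[0,3,0.3],"roll":0},{"offset":[0,3,0.3],"roll":0}]'
python3 -m crank '[{"offset":[0,1.5,0],"roll":0},{"offset":[0,3,0],"roll":0},{"offset":[0,3,0],"roll":0}]'
```

```text
t: 7.05
ee_pos: [0.5071, 0.2156, 0.041]
tcp_rot: [0.0, 0.763, 0.646, 0.0]
ft_force: [-1.4, -0.7, 1.3]
gripper_width: 0.198
grip_force: 69.1
t: 7.35
ee_pos: [0.51, 0.215, 0.041]
tcp_rot: [-0.0, 0.763, 0.646, -0.0]
ft_force: [-3.2, 1.0, 5.3]
gripper_width: 0.197
grip_force: 69.6
```

```bash
python3 -m crank '[{"offset":[0,1.5,-0.3],"roll":0},{"offset":[0,3,-0.3],"roll":0},{"offset":[0,3,-0.3],"roll":0}]'
python3 -m crank '[{"offset":[0,1,0],"roll":0},{"offset":[0,2,0],"roll":0},{"offset":[0,2,0],"roll":0}]'
```

```text
t: 7.65
ee_pos: [0.5137, 0.2144, 0.041]
tcp_rot: [0.0, 0.763, 0.646, 0.0]
ft_force: [-1.1, -0.6, -1.5]
gripper_width: 0.2
grip_force: 69.0
t: 7.95
ee_pos: [0.515, 0.2142, 0.041]
tcp_rot: [-0.0, 0.763, 0.646, -0.0]
ft_force: [-1.4, -0.2, -0.2]
gripper_width: 0.205
grip_force: 69.3
```

```bash
python3 -m crank '[{"offset":[0,0.5,0],"roll":0},{"offset":[0,1,0],"roll":0},{"offset":[0,1,0],"roll":0}]'
python3 -m crank '[{"offset":[0,0.5,0],"roll":0},{"offset":[0,1,0],"roll":0},{"offset":[0,1,0],"roll":0}]'
```

```text
t: 8.25
ee_pos: [0.5151, 0.2142, 0.041]
tcp_rot: [-0.001, 0.763, 0.646, -0.001]
ft_force: [-4.3, 1.1, 3.5]
gripper_width: 0.202
grip_force: 69.6
t: 8.55
ee_pos: [0.5151, 0.2142, 0.041]
tcp_rot: [-0.001, 0.763, 0.646, -0.001]
ft_force: [-7.9, 0.9, 5.4]
gripper_width: 0.203
grip_force: 69.9
```

```bash
python3 -m crank '[{"offset":[0,1,-0.3],"roll":0},{"offset":[0,1.2,-0.3],"roll":0},{"offset":[0,1.2,-0.3],"roll":0},{"offset":[0,1.2,-0.3],"roll":0},{"offset":[0,1.2,-0.3],"roll":0}]'
python3 - <<'E'
from h import *
import cv2
s=r.get_state();print(s["ft_force"],s["wrist_torque"]); v=rot(s["tcp_rot"]).as_matrix()[:,1];print("yaw",np.arctan2(v[1],v[0]))
w=r.capture("wrist")[:,:,::-1];t=r.capture("top")[:,:,::-1]
a=cv2.resize(t[200:270,180:310],(780,420),interpolation=cv2.INTER_CUBIC)
b=cv2.resize(w[0:80,260:520],(520,160),interpolation=cv2.INTER_CUBIC)
c=np.zeros((590,780,3),np.uint8);c[:420]=a;c[425:585,:520]=b
b2=w[320:480,520:640];c[425:585,530:650]=b2
cv2.imwrite("pics/e.png",c)
E
```

```text
t: 9.05
ee_pos: [0.515, 0.2142, 0.041]
tcp_rot: [-0.002, 0.763, 0.646, -0.002]
ft_force: [-10.7, 0.7, 7.2]
gripper_width: 0.2
grip_force: 70.1
[-10.67467959   0.72903967   7.21842253] [ 0.24287961  1.18109332 -0.20580313]
yaw -0.16518717827686935
```

View pics/e.png

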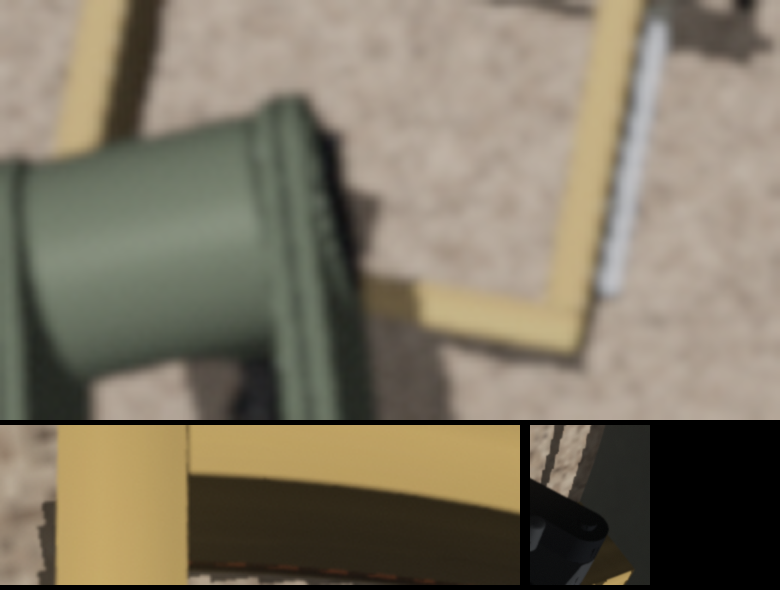

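The panel sits flush on the right side (corner at (580,345)). In the wrist crop its face also meets the left side with no visible gap. I'll trim the push up to about 12 N and check the tilt.

```bash
python3 -m crank '[{"offset":[0,0.2,-0.3],"roll":0},{"offset":[0,0.4,-0.5],"roll":0},{"offset":[0,0.4,-0.5],"roll":0},{"offset":[0,0.4,-0.5],"roll":0},{"offset":[0,0.4,-0.5],"roll":0}]'
python3 - <<'E'
from h import *
s=r.get_state();m=rot(s["tcp_rot"]).as_matrix();print(s["ee_pos"],"F",s["ft_force"],"along push",s["ft_force"]@m[:,1],s["wrist_torque"],"tool z",m[:,2])
E
```

```text
t: 9.65
ee_pos: [0.515, 0.2142, 0.0411]
tcp_rot: [-0.002, 0.763, 0.646, -0.003]
ft_force: [-10.0, 2.3, 5.1]
gripper_width: 0.206
grip_force: 69.8
[0.5149788  0.21416503 0.04105876] F [-9.98624954  2.32517074  5.05245544] along push -10.267667899295002 [ 0.31199125  1.12350934 -0.20290545] tool z [-7.00768609e-03  3.38957373e-04 -9.99975388e-01]
```

```bash
python3 -m crank '[{"offset":[0,0.4,0],"roll":0},{"offset":[0,0.4,0],"roll":0},{"offset":[0,0.4,0],"roll":0},{"offset":[0,0.4,0],"roll":0},{"offset":[0,0.4,0],"roll":0},{"offset":[0,0.4,0],"roll":0},{"offset":[0,0.4,0],"roll":0},{"offset":[0,0.4,0],"roll":0}]'
for i in 1 2; do python3 -m crank '[{"offset":[0,0,0],"roll":0},{"offset":[0,0,0],"roll":0},{"offset":[0,0,0],"roll":0},{"offset":[0,0,0],"roll":0},{"offset":[0,0,0],"roll":0},{"offset":[0,0,0],"roll":0},{"offset":[0,0,0],"roll":0},{"offset":[0,0,0],"roll":0}]' | grep -E "^t:|ft"; done
python3 - <<'E'
from h import *
s=r.get_state();m=rot(s["tcp_rot"]).as_matrix();print(s["ee_pos"],"along push",s["ft_force"]@m[:,1],s["wrist_torque"],m[:,2])
E
```

```text
t: 10.45
ee_pos: [0.515, 0.2142, 0.041]
tcp_rot: [-0.003, 0.763, 0.646, -0.003]
ft_force: [-12.1, 2.1, 5.4]
gripper_width: 0.202
grip_force: 70.0
t: 11.25
ft_force: [-11.4, 2.7, 6.3]
t: 12.05
ft_force: [-11.4, 3.0, 5.7]
[0.51493968 0.2141547  0.04103808] along push -11.824864533290528 [ 0.37062768  1.29767252 -0.19564372] [-7.97136596e-03  3.71430327e-04 -9.99968159e-01]
```

```bash
for i in 1 2 3 4; do python3 -m crank '[{"offset":[0,0,0],"roll":0},{"offset":[0,0,0],"roll":0},{"offset":[0,0,0],"roll":0},{"offset":[0,0,0],"roll":0},{"offset":[0,0,0],"roll":0},{"offset":[0,0,0],"roll":0},{"offset":[0,0,0],"roll":0},{"offset":[0,0,0],"roll":0}]' | grep -E "^t:|ft"; done
python3 - <<'E'
from h import *
import cv2
w=r.capture("wrist")[:,:,::-1];s=r.capture("scene")[:,:,::-1]
a=cv2.resize(w[0:60,300:500],(800,240),interpolation=cv2.INTER_CUBIC)
b=cv2.resize(s[225:315,180:320],(540,347),interpolation=cv2.INTER_CUBIC)
c=np.zeros((590,800,3),np.uint8);c[:240]=a;c[243:590,:540]=b;cv2.imwrite("pics/g.png",c)
E
```

```text
t: 12.85
ft_force: [-11.0, 2.3, 6.5]
t: 13.65
ft_force: [-11.4, 2.7, 5.8]
t: 14.45
ft_force: [-11.5, 2.4, 6.2]
t: 15.25
ft_force: [-11.5, 1.7, 6.1]
```

View pics/g.png

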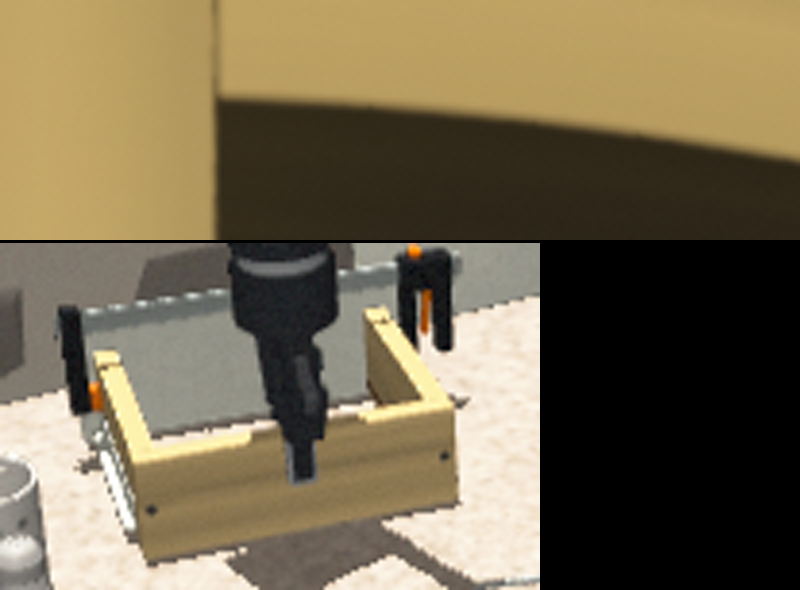

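The panel is flush at both sides, standing on the worktop and gripped at its middle. The push has held steady at about 12 N for more than 4 s, so I'm handing in.

```bash
python3 -c "
from workcell import r
print(r.finish_job())"
```

```text
the job is handed in; nothing more can be done
None
```

The back panel is home on its dowels with no gap visible at either side, and the arm was still gripping it and pressing with about 12 N, held for over 4 s, when I handed the job in at about 15 s.

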